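# Slide the specimen carrier under the test head until it catches

## Robot

A 6-joint arm with a two-finger parallel gripper is mounted at the origin on the work surface. World frame = base frame: x ahead of the robot, y to its left, z up, the work surface at z = 0. Lengths are in m, angles in rad, forces in N, time in s.
With the tool pointing down it reaches from about 0.275 to 0.75 m from the base axis. Payload 10.2 kg.
Tool frame: the origin (TCP) lies on the centre line of the jaws, within the pads' length; the fingertips stand ctrl.tcp_to_tips ahead of it and the grasp point (between the pads) lies 3 mm ahead of it (ctrl.tcp_to_tips is the distance from the TCP to the fingertips, in m); z points along the fingers, x is the direction in which the jaws open and shut, and the axes are right-handed (so a half turn about z gives the same grasp; the last joint's range is limited). The gripper opens to 85 mm and grips with 20 to 120 N. Pads are 22 mm wide; open, the fingers measure 114 mm over their backs; the gripper's body (76 mm by 85 mm) begins 54 mm behind the grasp point. The pads swing forward as they close: fully open they stand 13 mm farther back than shut.
Start: joints at [-1.564, 0.313, 1.498, -0, 1.331, -0.223], TCP at [0.12, -0.511, 0.253] pointing down, gripper open.
Joint ranges: [-2.94, 2.94], [-0.97, 2.17], [0.19, 2.56], [-1.23, 4.37], [0.02, 3.11], [-2.88, 2.88]. Speed limits (rad/s): [2.39, 2.39, 3.01, 3.14, 3.14, 3.14].

## Interface

Orientations are given as a 3x3 rotation matrix whose columns are the frame's x, y, z axes.
In Python, from bench import ctrl, get_image gives the robot as it stands. The module is installed in compiled form; this text tells all that it offers.
- The arm moves only by the shell command python3 -m jog 'ROWS' [FORCE]. ROWS is a JSON object of lists of equal length, an entry for each row: "slide": the shift along the tool's x, y, z in cm, a list of three; "twist": the turn, a rotation vector about the tool's x, y, z in degrees, a list of three; "claw": the opening in per cent of the stroke, from 0 (shut) to 100 (fully open). A call has 1 to 12 rows; each row shifts and turns the pose as measured when the row begins, along the tool's axes as they then stand; what a row does not reach is not made up. A row lasts 1/8 s, in which the tool goes at most 62.5 mm and 10.7 degrees, less where a joint would pass 70% of its speed; a pose out of reach is approached as far as the arm can. A call with a gripper value outside its range is refused whole. The fingers move at their own pace and stop on an object; FORCE is the grip in N (left out, the last holds). Time passes only in rows, so rows that do not move let the fingers close. It gives the time, the measured TCP pose, the force and the opening at its end, in the units of the state.
- ctrl.observe(): the state, without advancing time (a new reading comes with each control period).
- get_image(name): name is "side" or "top" or "wrist"; returns a dict with "pixels" (480x640x3 uint8, blue, green, red), "mtx" (3x3 intrinsics, pixels), "world_from_camera" (4x4, takes a point from camera to world coordinates). Camera axes: x right, y down, z forward; pixel columns grow to the right and rows downward; lengths in m; the calibration is good to about 2 mm. The wrist camera is an equidistant fisheye: a pixel r from the principal point sees the ray r / f radians off the axis. A picture is of the moment at which its call begins. There is no depth.
- ctrl.finish_job(): hands the job in, once; it reports no verdict.
The state is a dict: "time": time; "joint_positions": joint angles; "qd": joint speeds; "joint_torque": joint torques, N m; "ee_pos": TCP position; "tool_rot": TCP orientation; "contact_force": force on the tool from outside, world axes, zero at the start; "wrist_torque": the same for the moment, N m; "gripper_width": opening from 0.0 (shut) to 1.0 (fully open).
Only numpy, scipy, OpenCV 4.12 (cv2) and the standard library are available. Lean on these libraries where they do the work, as an engineer would, in place of code of your own. Each camera call takes 0.05 s, during which the arm holds its last target. There are 200 camera calls.

## Task

Take the low specimen carrier by its red grip and slide it nose first along the guide lane under the overhanging head of the test stand, keeping clear of the head's underside. Push it gently home past the resistance of the hidden catch until it has clicked in against the sprung pad of the depth stop, without crushing the pad, then let go; leave the other things on the bench alone.

Things in the scene. Friction and masses are not known exactly. Their poses are not given: they have to be found in the camera images.
- stand: Test stand fixed to the bench: guide lane between two dark steel rails (16 mm high, 85 mm apart inside, at x = 0 to 200 mm; flared mouth at x = -42 to 0), two steel columns 85 mm either side of the lane at x = 120, crossbar and hand wheel on top (274 mm high). Origin on the bench, mid-lane, where the straight rails begin; x points into the lane, z up.
- head: Black overhanging head of the stand with a steel platen below it, fixed. Underside 48 mm (platen) to 58 mm (head) above the bench, over x = 35 to 200 mm of the stand's frame, 150 mm wide (215 at the columns); top at 88 mm, dial gauge above to 156 mm. Origin and axes are the stand's.
- carrier: Loose flat aluminium carrier, about 0.35 kg. Origin: underside, middle of its plate (90 x 80 x 12 mm); x to its nose, z up. Specimen fixed on it (60 mm wide, top 38 mm above the bench, so 10 mm pass below the platen). Nose: tongue 30 mm wide to x = 105, a ramp climbing from its tip to a 21 mm high ridge, steep rear face at x = 80. A bar runs back to the red grip at x = -170.
- grip (a point): Centre of the carrier's upright red grip, to pinch from above: 42 mm above the bench; the grip is 44 mm long along the carrier's x, 14 mm thick across (y), top at 60 mm, standing on a bar 24 mm wide, 12 mm high. Axes are the carrier's; the plate's middle lies 170 mm ahead along x, the nose tip 275 mm. When caught, it is about 85 to 48 mm before the stand's origin.
- specimen (a point): Middle of the specimen's top, 38 mm above the carrier's underside.
- pad (a joint): How far the pad is pressed in, m (0 free, 1200 N/m, over 0.015 crushed). Felt when pushing in: sliding friction, 0 to 4 N; then the ramp lifts the roller, 3 to 8 N more, falling off on the ridge; then the pad, 1.2 N more per mm. At 6 to 8 mm the roller drops behind the ridge and keeps the carrier in, pad at 0.0075. A push of 12 to 15 N beyond friction is surely enough.
- sieve: Open steel sieve pan, 120 mm across, 40 mm high; origin under its middle. Leave alone.
- weight: Brass calibration weight, 44 mm across, 70 mm high; origin under its middle. Leave alone.
- flask: Amber jar with black cap, 56 mm across, 80 mm high; origin under its middle. Leave alone.
- stopzone (a point): Fixed point of the stand, 178 mm into the lane: middle of the zone where the catch may be. A blue depth stop there, below and behind the head, is set anew each time along x (36 mm range, setting not given: feel for it) and stays put. It holds a spring roller (10 mm thick) over mid-lane, axis 160 to 196 mm in, and a sprung pad, face 23 mm beyond the roller's axis.
Mind the look-alikes: they are no part of the job. Of the things like the part that bears pad, leave any that is pink; of the rest the larger one is meant.

How it is judged:
On the way, in this order (a step that is already met when the one before it is completed fails the run):
1. the carrier is in the lane, specimen under the head, nose not yet home (x of specimen in the frame of stand above 0.035 m and y of specimen in the frame of stand between -0.006 and 0.006 m and height (world z) of carrier below 0.008 m), for 0.1 s.
2. the carrier presses the pad of the depth stop (value of joint pad above 0.005 m), for 0.2 s.
At the end, for the whole second after the job is handed in: The carrier lies flat and at rest in the lane under the head, within 6 mm of its middle and 0.08 rad of its direction, let go, and held by the catch so that the pad stays pressed in by 6.5 to 10 mm (value of joint pad between 0.0065 and 0.01 m and y of specimen in the frame of stand between -0.006 and 0.006 m and angle between the x axis of carrier and the x axis of stand, either way round below 0.08 rad and height (world z) of carrier below 0.004 m and angle between carrier's own z axis and vertical below 0.05 rad and linear speed of carrier below 0.01 m/s); the robot touches nothing.
It fails at once if the carrier touches the underside of the head (over 1 N) (contact force between carrier and head above 1 N).
It fails at once if the pad is crushed (pressed in more than 15 mm) (value of joint pad above 0.015 m).
It fails at once if the carrier is rammed or jammed against the rails, columns or head of the stand (over 25 N) (contact force between carrier and stand above 25 N).
It fails at once if another thing on the bench is shifted by more than 25 mm (distance of any of sieve, weight, flask from where it was at the start of the episode above 0.025 m).
It also fails if it takes over 72 s, if anything falls off the work surface, if the arm or the gripper's body presses on something with over 40 N, if the wrist force passes 120 N, or if a joint passes its speed limit or range.

## Working session

There is one attempt and no reset: what is moved stays moved. The work goes in short steps, Python scripts to look and compute and a shell command to move; the robot and the scene stay as the last step left them, time stands still between calls to the robot, and variables do not carry over. Pictures are saved under pics/ and viewed, about 8 in all and at most 12, crops included, and the job is handed in when it is done.

```bash
mkdir -p pics
cat > h.py <<'E'
import numpy as np, cv2
from bench import ctrl, get_image
def snap(n,f):
    im=get_image(n); cv2.imwrite('pics/'+f+'.png',im['pixels']); np.savez('pics/'+f,**im); return im
def load(f):
    return np.load('pics/'+f+'.npz')
def cast(im,u,v,z):
    K=im['mtx'];T=im['world_from_camera']
    d=T[:3,:3]@np.linalg.inv(K)@[u,v,1.]; o=T[:3,3]
    return o+d*(z-o[2])/d[2]
E
python3 - <<'E'
from h import *
s=ctrl.observe();print(s['time'],s['ee_pos'],s['tool_rot'],s['contact_force'],ctrl.tcp_to_tips)
a=snap('top','top0');b=snap('side','side0')
print(a['world_from_camera'],b['world_from_camera'])
E
```

```text
0.0 [ 0.11957237 -0.51095587  0.25272762] [[ 2.27752881e-01 -9.73718966e-01  1.02988194e-05]
 [-9.73718092e-01 -2.27752662e-01  1.34234072e-03]
 [-1.30471704e-03 -3.15750113e-04 -9.99999099e-01]] [-0.30209261  0.24441092 -0.50248415] 0.022
[[ 0.0388012  -0.97709097  0.2092551   0.26925305]
 [-0.9992356  -0.03893848  0.00346518  0.03922577]
 [ 0.00476228 -0.2092296  -0.97785495  1.28824967]
 [ 0.          0.          0.          1.        ]] [[-8.13295496e-01 -3.35291024e-01  4.75531666e-01  1.22634434e-01]
 [-5.81850870e-01  4.68624935e-01 -6.64710640e-01  5.83507489e-01]
 [ 2.55151127e-05 -8.17294684e-01 -5.76219923e-01  5.55085018e-01]
 [ 0.00000000e+00  0.00000000e+00  0.00000000e+00  1.00000000e+00]]
```

View pics/top0.png

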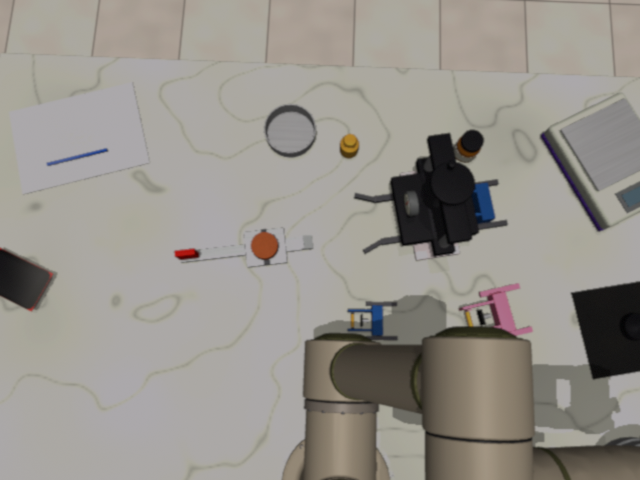

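View pics/side0.png

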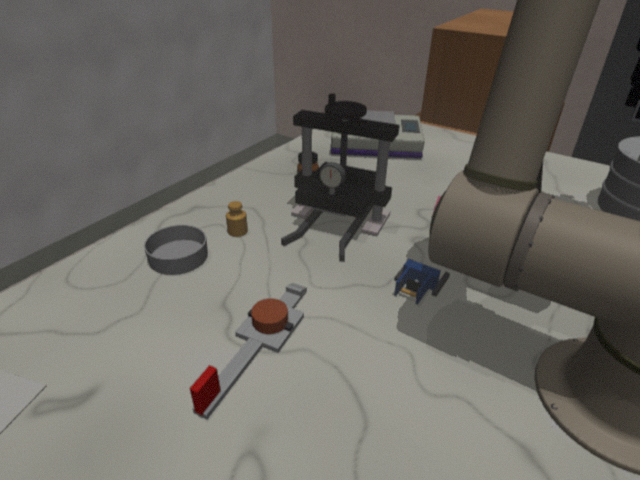

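Top view: the carrier has its red grip at (187,253), plate at (266,246) and nose at (312,242), pointing right. The stand is at (435,200), with its mouth at (355-400,195-250).

Candidates for the depth stop:
- Blue at (484,202), inside the stand.
- Small blue at (372,320), loose on the bench.
- Pink at (495,310), loose on the bench.

The pink one is excluded. Of the two blue ones, the stand's looks larger and sits behind the head, so it should be the one meant. I'll confirm that in an enlarged crop.

Run:
```python
from h import *
a=load('top0');p=a['pixels']
c=cv2.resize(p[125:345,340:540],None,fx=3.5,fy=2.7*3.5/3.5*1,interpolation=cv2.INTER_CUBIC) if 0 else cv2.resize(p[130:345,340:540],None,fx=2.75,fy=2.75,interpolation=cv2.INTER_CUBIC)
cv2.imwrite('pics/crop1.png',c)
hsv=cv2.cvtColor(p,cv2.COLOR_BGR2HSV)
def blobs(m,name,z,amin=40):
    n,l,st,ce=cv2.connectedComponentsWithStats(m.astype(np.uint8))
    for i in range(1,n):
        if st[i,4]>amin:
            ys,xs=np.where(l==i); r=cv2.minAreaRect(np.c_[xs,ys].astype(np.float32))
            print(name,st[i],ce[i].round(1),'rect',np.round(r[1],1),round(r[2],1),'world',cast(a,*ce[i],z).round(4))
H,S,V=hsv[...,0],hsv[...,1],hsv[...,2]
blobs(((H<4)|(H>176))&(S>200)&(V>100),'red',.06)
blobs((H>3)&(H<14)&(S>120)&(V>60),'spec',.038)
blobs((H>100)&(H<125)&(S>150)&(V>50),'blue',.03)
blobs((S<90)&(V<75),'dark',.016,150)
```

```text
red [176 250  19   7 102] [185. 253.] rect [ 5.4 18.3] 83.7 world [0.4645 0.3398 0.06  ]
spec [252 232  26  27 545] [264.3 245.3] rect [26. 25.] 90.0 world [0.492 0.173 0.038]
blue [473 183  21  38 505] [483.4 202. ] rect [37.7 17.7] 78.7 world [ 0.6116 -0.312   0.03  ]
blue [366 306  16  29 279] [376.6 319.7] rect [28. 15.] 90.0 world [ 0.3406 -0.0772  0.03  ]
dark [266 106  47  25 231] [286.9 112.7] rect [20.4 46.9] 80.1 world [0.8139 0.1416 0.016 ]
dark [461 130  22  21 358] [471.9 140.2] rect [20. 21.] 90.0 world [ 0.7631 -0.2919  0.016 ]
dark [544 131  63  98 610] [574.7 179.9] rect [112.7   5.6] 58.6 world [ 0.6764 -0.5265  0.016 ]
dark [ 355  134  151  123 7357] [434.5 200.9] rect [115.1 134.8] 57.2 world [ 0.6135 -0.2048  0.016 ]
dark [   0  251   49   57 1887] [ 20.4 279.8] rect [55. 42.] 26.6 world [0.3976 0.7067 0.016 ]
dark [ 572  282   68   97 5157] [610.2 328.1] rect [88.6 68.4] 80.5 world [ 0.3432 -0.5863  0.016 ]
dark [ 305  326  227  154 4569] [395.7 375.5] rect [151.  224.2] 87.2 world [ 0.2253 -0.1217  0.016 ]
dark [ 533  437  107   43 1135] [589.1 450.2] rect [ 35.1 107. ] 84.1 world [ 0.0901 -0.5261  0.016 ]
```

View pics/crop1.png

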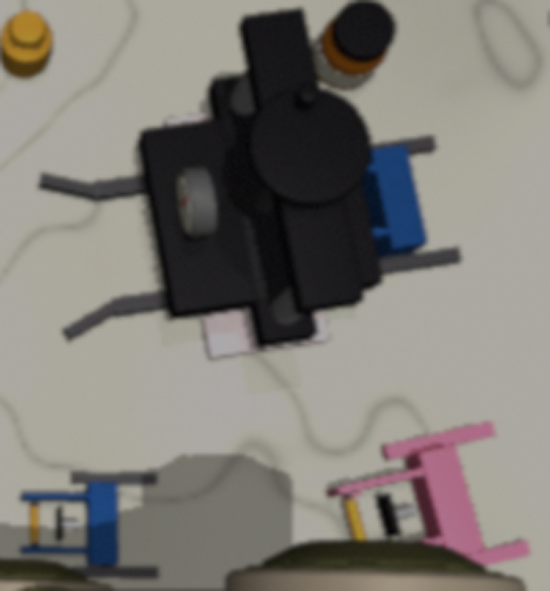

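The crop confirms it. The blue stop with its hole sits between the stand's rail ends at full-image pixel (484,202), and it is larger than the loose blue one at (372,320). The pink one is excluded. Next I'll work out the stand and carrier poses.

Run:
```python
from h import *
a=load('top0')
f=lambda u,v,z=.016:cast(a,u/2.75+340,v/2.75+130,z)
print([f(*q).round(4) for q in [(42,181),(97,190),(433,143),(70,332),(118,305),(459,255)]])
k=(f(97,190)+f(118,305))/2;e=(f(433,143)+f(459,255))/2
d=(e-k)[:2];L=np.hypot(*d);print('kink',k,'end',e,'len',L,'yaw',np.degrees(np.arctan2(d[1],d[0])))
g=cast(a,185.5,253,.06)[:2];s=cast(a,264.3,245.8,.038)[:2]; t=cast(a,312,242,.012)[:2]
for n,v in(('grip-spec',s-g),('grip-tip',t-g)):print(n,np.hypot(*v),np.degrees(np.arctan2(v[1],v[0])))
print(g,s,t)
st=ctrl.observe();R=st['tool_rot'];print('toolx yaw',np.degrees(np.arctan2(R[1,0],R[0,0])))
```

```text
[array([ 0.6184, -0.0245,  0.016 ]), array([ 0.6125, -0.0701,  0.016 ]), array([ 0.6642, -0.349 ,  0.016 ]), array([ 0.4926, -0.0507,  0.016 ]), array([ 0.5164, -0.0892,  0.016 ]), array([ 0.5693, -0.3681,  0.016 ])]
kink [ 0.56447814 -0.07965176  0.016     ] end [ 0.61674062 -0.3585542   0.016     ] len 0.2837568287552429 yaw -79.38664094470185
grip-spec 0.1678030846271315 -80.98483418049535
grip-tip 0.27282508425414354 -80.76361276587896
[0.4646268  0.33867801] [0.49092086 0.17294781] [0.50841743 0.06939023]
toolx yaw -76.83284867737196
```

```bash
python3 -m jog '{"slide":[[-4,-3,0],[-4,-3,0],[-4,-3,0],[-4,-3,0],[-3.5,-4.7,0],[-3.5,-4.7,0],[-3.5,-4.7,0],[-3.5,-4.7,0],[-4.6,-2.4,0],[-4.6,-2.4,0],[-4.6,-2.4,0]],"twist":[[0,0,0],[0,0,0],[0,0,0],[0,0,0],[0,0,0],[0,0,-9],[0,0,-9],[0,0,0],[0,0,0],[0,0,0],[0,0,0]],"claw":[100,100,100,100,100,100,100,100,100,100,100]}' 60
```

```text
time: 1.48
ee_pos: [0.3207, 0.0368, 0.2521]
tool_rot: [[0.52, -0.854, 0.0], [-0.854, -0.52, 0.005], [-0.004, -0.003, -1.0]]
contact_force: [0.9, -0.1, 0.0]
gripper_width: 1.0
```

```bash
python3 -m jog '{"slide":[[0,0,0],[0,0,0],[0,0,0],[0,0,0],[0,0,0],[0,0,0],[0,0,0],[3.2,-4.6,0],[3.2,-4.6,0],[3.2,-4.6,0],[3.2,-4.6,0],[2,-3,0]],"twist":[[0,0,-10],[0,0,-10],[0,0,-10],[0,0,-10],[0,0,-10],[0,0,-10],[0,0,-8],[0,0,0],[0,0,0],[0,0,0],[0,0,0],[0,0,0]],"claw":[100,100,100,100,100,100,100,100,100,100,100,100]}'
python3 - <<'E'
from h import *
a=snap('wrist','w0');print(a['mtx'],a['world_from_camera']);snap('top','top1')
E
```

```text
time: 2.98
ee_pos: [0.422, 0.2865, 0.2516]
tool_rot: [[0.979, 0.204, -0.001], [0.204, -0.979, 0.004], [-0.0, -0.004, -1.0]]
contact_force: [0.2, -1.9, -0.4]
gripper_width: 1.002
[[371.64829954   0.         319.40038785]
 [  0.         371.64829954 232.8889821 ]
 [  0.           0.           1.        ]] [[ 9.78991785e-01  1.94057232e-01  6.25849522e-02  4.06662263e-01]
 [ 2.03899610e-01 -9.31454786e-01 -3.01358475e-01  3.64186469e-01]
 [-1.85738047e-04  3.07788518e-01 -9.51454777e-01  3.72483722e-01]
 [ 0.00000000e+00  0.00000000e+00  0.00000000e+00  1.00000000e+00]]
```

View pics/w0.png

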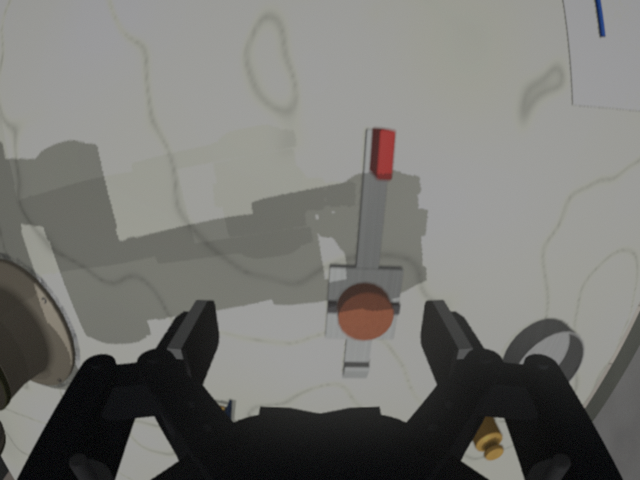

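The wrist picture shows the red grip at (384,153), its specimen at (365,311), and the tongue tip at (355,370). I'll measure these with the fisheye model.

```bash
cat >> h.py <<'E'
def castw(im,u,v,z):
    K=im['mtx'];T=im['world_from_camera'];x=(u-K[0,2])/K[0,0];y=(v-K[1,2])/K[1,1];r=np.hypot(x,y)
    d=T[:3,:3]@np.array([np.sin(r)*x/r,np.sin(r)*y/r,np.cos(r)]);o=T[:3,3];return (o+d*(z-o[2])/d[2])[:2]
E
python3 - <<'E'
from h import *
a=load('w0');p=a['pixels'];hsv=cv2.cvtColor(p,cv2.COLOR_BGR2HSV);H,S,V=[hsv[...,i].astype(int) for i in range(3)]
# red top face: brightest red
m=((H<5)|(H>174))&(S>130); m[:120]=0;m[200:]=0
vals=V[m];print('red V pct',np.percentile(vals,[5,25,50,75,95]))
ys,xs=np.where(m)
for r in range(126,184,6):
    q=np.where(m[r])[0]
    if len(q):print(r,q.min(),q.max(),V[r,q.min():q.max()+1].tolist())
m2=(H>3)&(H<14)&(S>110)&(V>60);m2[:250]=0;n,l,s,c=cv2.connectedComponentsWithStats(m2.astype(np.uint8));i=1+s[1:,4].argmax();print('spec',s[i],c[i])
sp=castw(a,*c[i],.036)
# bar centreline on z=.012, from edges
g=cv2.cvtColor(p,cv2.COLOR_BGR2GRAY)
for r in(190,210,230,250): print(r,g[r,345:400].tolist())
print('spec w',sp)
E
```

```text
red V pct [109.   142.75 151.   152.   153.  ]
132 379 393 [99, 127, 145, 150, 152, 150, 151, 151, 150, 149, 148, 146, 148, 147, 145]
138 379 393 [113, 138, 149, 152, 151, 152, 152, 152, 152, 151, 153, 153, 152, 151, 146]
144 378 393 [96, 123, 143, 150, 151, 152, 152, 152, 152, 152, 151, 152, 152, 153, 151, 144]
150 378 392 [108, 135, 148, 152, 151, 152, 151, 151, 152, 153, 152, 152, 151, 151, 148]
156 378 392 [121, 140, 150, 152, 151, 151, 152, 153, 152, 152, 152, 152, 152, 149, 144]
162 377 391 [105, 130, 146, 152, 151, 152, 151, 152, 150, 152, 152, 152, 151, 150, 147]
168 377 391 [117, 139, 149, 151, 152, 152, 152, 152, 151, 152, 152, 151, 151, 149, 143]
174 377 390 [107, 121, 123, 119, 120, 129, 130, 120, 116, 118, 117, 118, 116, 113]
spec [ 339  293   54   46 1917] [365.5419927  315.62128326]
190 [109, 110, 110, 109, 110, 110, 109, 110, 110, 111, 116, 119, 119, 119, 113, 105, 90, 89, 102, 111, 112, 112, 113, 111, 110, 110, 111, 110, 109, 111, 110, 109, 110, 108, 109, 110, 109, 110, 110, 108, 108, 110, 116, 119, 119, 120, 120, 119, 120, 120, 121, 120, 121, 121, 119]
210 [117, 120, 119, 120, 119, 119, 118, 119, 119, 120, 121, 120, 117, 111, 98, 86, 95, 107, 111, 111, 110, 111, 109, 107, 109, 108, 108, 108, 109, 110, 108, 108, 107, 107, 108, 109, 108, 107, 108, 109, 114, 118, 120, 121, 121, 120, 120, 120, 121, 120, 121, 121, 120, 121, 122]
230 [119, 118, 119, 118, 118, 120, 119, 119, 118, 120, 119, 119, 106, 88, 88, 103, 109, 110, 110, 110, 109, 107, 107, 106, 107, 107, 108, 107, 109, 108, 106, 106, 107, 108, 107, 109, 108, 110, 116, 120, 120, 120, 120, 120, 120, 120, 120, 120, 119, 120, 120, 120, 121, 120, 120]
250 [118, 117, 118, 118, 117, 117, 118, 117, 116, 115, 108, 92, 82, 96, 105, 107, 109, 108, 106, 106, 107, 105, 106, 107, 107, 106, 108, 108, 106, 106, 106, 107, 106, 107, 105, 107, 113, 115, 115, 116, 114, 115, 114, 115, 113, 115, 115, 116, 115, 116, 116, 117, 117, 116, 117]
spec w [0.49484226 0.17810873]
```

Run:
```python
from h import *
a=load('w0')
for r,l,h in((132,379,394),(150,378.3,393),(168,377.3,392)):print('grip',castw(a,(l+h)/2,r,.06))
P=[castw(a,u,r,.012) for r,u in((190,(362.5+386.5)/2),(210,(361+384.5)/2),(230,(359.2+382.3)/2),(250,(357.8+380.5)/2))]
P=np.array(P);print(P);d=P[-1]-P[0];print('bar yaw',np.degrees(np.arctan2(d[1],d[0])))
p=a['pixels'];print(p[120:136,386].tolist(),p[166:184,384].tolist())
e=[castw(a,387,128,.06),castw(a,384,171.5,.06)];print(e,np.hypot(*(e[0]-e[1])))
```

```text
grip [0.46422938 0.36389441]
grip [0.46704691 0.34877353]
grip [0.46984313 0.33351633]
[[0.47485741 0.30504686]
 [0.47805473 0.28470153]
 [0.4811866  0.26376913]
 [0.48493979 0.24223687]]
bar yaw -80.8805696977738
[[154, 157, 157], [153, 156, 156], [152, 155, 155], [153, 156, 156], [154, 157, 156], [154, 157, 156], [153, 156, 156], [142, 144, 147], [123, 126, 138], [99, 100, 134], [69, 71, 136], [57, 60, 144], [58, 61, 151], [59, 61, 151], [59, 62, 152], [59, 63, 152]] [[60, 61, 152], [55, 59, 151], [56, 59, 152], [59, 62, 152], [57, 59, 151], [59, 62, 152], [58, 61, 148], [53, 55, 135], [49, 51, 120], [47, 50, 113], [50, 53, 115], [51, 52, 113], [52, 55, 107], [69, 70, 104], [86, 88, 105], [97, 98, 104], [106, 108, 109], [109, 110, 109]]
[array([0.4638752 , 0.36731059]), array([0.47001311, 0.33044255])] 0.037375477978692034
```

```bash
python3 -m jog '{"slide":[[2.8,-2.3,0],[2.8,-2.3,0],[0,0,0],[0,0,4],[0,0,4],[0,0,4],[0,0,3.5],[0,0,0]],"twist":[[0,0,0],[0,0,0],[0,0,2.7],[0,0,0],[0,0,0],[0,0,0],[0,0,0],[0,0,0]],"claw":[100,100,100,100,100,100,100,100]}'
python3 - <<'E'
from h import *
snap('wrist','w1')
print(ctrl.observe()['ee_pos'])
E
```

```text
time: 4.08
ee_pos: [0.4671, 0.3406, 0.0911]
tool_rot: [[0.988, 0.155, -0.005], [0.155, -0.988, 0.002], [-0.005, -0.002, -1.0]]
contact_force: [-0.0, -0.4, 0.3]
gripper_width: 0.999
[0.46804069 0.34111235 0.0929812 ]
```

View pics/w1.png

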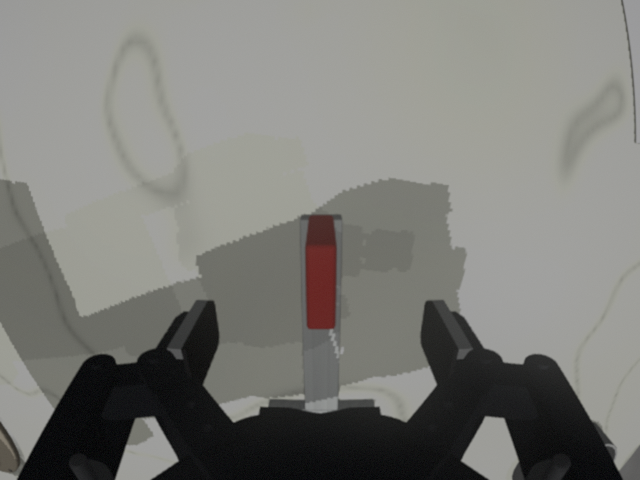

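The red grip's top face runs from (307-336,246) to (308-334,328). It is centred between the jaws and aligned with them. Next I'll check its position along the axis.

Run:
```python
from h import *
a=load('w1');A=castw(a,321,246,.06);B=castw(a,321,328,.06);print(A,B,(A+B)/2,np.degrees(np.arctan2(*(B-A)[::-1])),a['world_from_camera'][:3,3])
```

```text
[0.46473191 0.36458695] [0.47133305 0.32305129] [0.46803248 0.34381912] -80.96967211765812 [0.45612448 0.41939293 0.21188663]
```

```bash
python3 -m jog '{"slide":[[0,-0.3,2.3],[0,0,2.3],[0,0,0],[0,0,0],[0,0,0],[0,0,0],[0,0,0],[0,0,0],[0,0,0],[0,0,0],[0,0,0]],"twist":[[0,0,0],[0,0,0],[0,0,0],[0,0,0],[0,0,0],[0,0,0],[0,0,0],[0,0,0],[0,0,0],[0,0,0],[0,0,0]],"claw":[100,100,100,0,0,0,0,0,0,0,0]}' 60
python3 - <<'E'
from h import *
s=ctrl.observe();print(s['time'],s['ee_pos'],s['contact_force'],s['gripper_width'])
snap('top','top2')
E
```

```text
time: 5.5
ee_pos: [0.4723, 0.3457, 0.0574]
tool_rot: [[0.988, 0.155, 0.013], [0.155, -0.988, 0.01], [0.014, -0.008, -1.0]]
contact_force: [0.1, -0.2, 0.7]
gripper_width: 0.151
5.5 [0.47225507 0.34570237 0.05740002] [ 0.07929616 -0.16050565  0.66204865] 0.15096102478521342
```

View pics/top2.png

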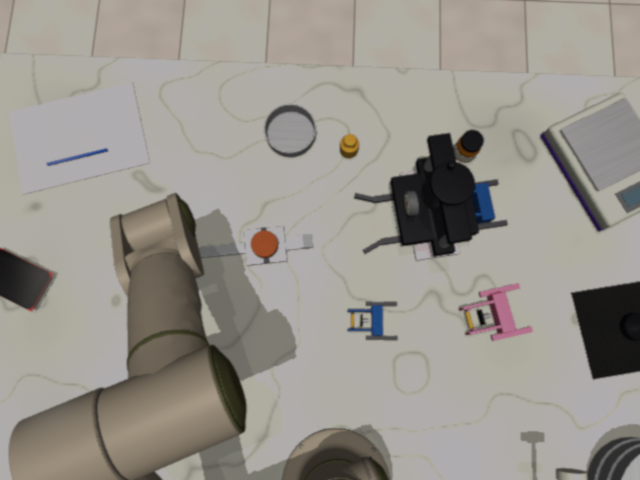

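```bash
python3 -m jog '{"slide":[[0,0,0],[0,0,0],[0,0,0],[0,0,0.6],[0,0,0.6],[0,0,0]],"twist":[[0,0,0],[0,0,0],[0,0,0],[-0.5,-0.75,0],[0,0,0],[0,0,0]],"claw":[40,40,40,40,40,40]}' 60
```

```text
time: 6.3
ee_pos: [0.4723, 0.3456, 0.0439]
tool_rot: [[0.988, 0.155, -0.0], [0.155, -0.988, -0.002], [-0.001, 0.002, -1.0]]
contact_force: [-0.0, 0.3, -0.1]
gripper_width: 0.407
```

```bash
python3 -m jog '{"slide":[[0,0,0],[0,0,0],[0,0,0],[0,0,0],[0,0,0]],"twist":[[0,0,0],[0,0,0],[0,0,0],[0,0,0],[0,0,0]],"claw":[0,0,0,0,0]}' 60;python3 - <<'E'
from h import *
a=load('top2');p=a['pixels'];hsv=cv2.cvtColor(p,cv2.COLOR_BGR2HSV);H,S,V=[hsv[...,i].astype(int) for i in range(3)]
m=(H>3)&(H<14)&(S>120)&(V>60);m[:225]=0;m[265:]=0;m[:,:240]=0;m[:,290:]=0
ys,xs=np.where(m);print('spec px',xs.mean(),ys.mean(),cast(a,xs.mean(),ys.mean()+.5,.036))
c=cv2.resize(p[150:290,230:530],None,fx=2.66,fy=2.66,interpolation=cv2.INTER_CUBIC);cv2.imwrite('pics/crop2.png',c)
E
```

```text
time: 6.92
ee_pos: [0.4722, 0.3456, 0.044]
tool_rot: [[0.988, 0.154, -0.0], [0.154, -0.988, -0.002], [-0.001, 0.002, -1.0]]
contact_force: [0.1, 0.1, -0.9]
gripper_width: 0.156
spec px 264.1003717472119 243.67472118959108 [0.49488161 0.17381908 0.036     ]
```

View pics/crop2.png

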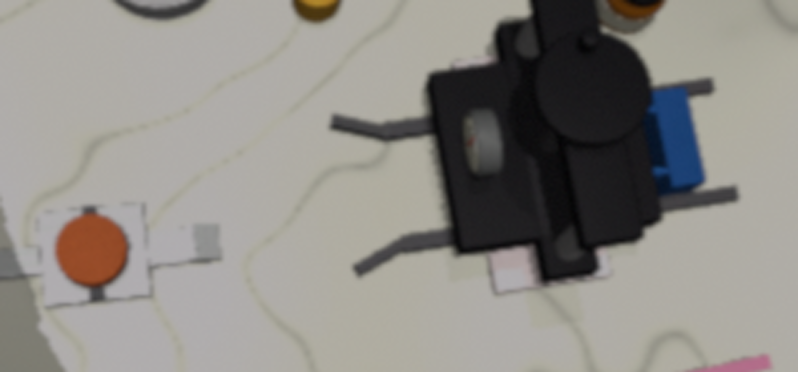

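```bash
cat > lane.py <<'E'
from h import *
a=load('top2');p=a['pixels'];g=cv2.GaussianBlur(cv2.cvtColor(p,cv2.COLOR_BGR2GRAY),(0,0),.7).astype(float)
f=lambda u,v:(u/2.66+230,v/2.66+150)
def ridge(A,B):   # trace dark rail centre along hand-picked segment
    A,B=np.array(f(*A)),np.array(f(*B));out=[]
    for t in np.linspace(0,1,20):
        c=A+(B-A)*t;r=np.arange(-5,6);v0=int(round(c[1]));u=int(round(c[0]));w=np.clip(135-g[v0-6:v0+7,u],0,None)
        vv=(w*np.arange(v0-6,v0+7)).sum()/w.sum();out.append(cast(a,u,vv,.014)[:2])
    return np.array(out)
segs=[((392,130),(424,126)),((672,92),(705,87))],[((412,242),(444,238)),((668,205),(728,196))]
L=[]
for s in segs:
    P=np.vstack([ridge(*q) for q in s]);vx,vy,x0,y0=cv2.fitLine(P.astype(np.float32),cv2.DIST_HUBER,0,.001,.001).ravel()
    if vy>0:vx,vy=-vx,-vy
    L.append((vx,vy,x0,y0));r=(P-[x0,y0])@[-vy,vx];print('yaw',np.degrees(np.arctan2(vy,vx)),'rms mm',r.std()*1e3)
yaw=np.mean([np.arctan2(l[1],l[0]) for l in L]);d=np.array([np.cos(yaw),np.sin(yaw)]);n=np.array([-d[1],d[0]])
k=(cast(a,*f(383,131),.016)+cast(a,*f(403,243),.016))[:2]/2
lat=np.mean([np.array(l[2:])@n+0*l[0] for l in L]) 
# evaluate each line's lateral at the kink's along coordinate
lats=[]
for vx,vy,x0,y0 in L:
    t=(k-[x0,y0])@d/(np.array([vx,vy])@d);lats.append((np.array([x0,y0])+t*np.array([vx,vy]))@n)
o=d*(k@d)+n*np.mean(lats);print('gap',np.ptp(lats),'yaw',np.degrees(yaw),'origin',o);np.savez('lane',o=o,d=d,n=n)
E
python3 lane.py
python3 - <<'E'
from h import *
z=np.load('lane.npz');o,d,n=z['o'],z['d'],z['n']
for q in([.4949,.1738],[.4722,.3456],[.4985,.1776]):print((np.array(q)-o)@d,(np.array(q)-o)@n)
E
```

```text
yaw -79.76921 rms mm 1.7804452317835577
yaw -78.37438 rms mm 1.5145629521831068
gap 0.09892281205280617 yaw -79.0718 origin [ 0.56358932 -0.07664413]
-0.25892448475179286 -0.019964806737047057
-0.43191241807458014 -0.009683536560874798
-0.26197309049186324 -0.01570969185386263
```

```bash
python3 -m jog '{"slide":[[0.3,1,0],[0.3,1.2,0],[0.3,1.2,0],[0.3,1.2,0],[0.3,1.2,0],[0,0,0]],"twist":[[0,0,-0.6],[0,0,-0.6],[0,0,-0.6],[0,0,0],[0,0,0],[0,0,0]],"claw":[0,0,0,0,0,0]}';cat > chk.py <<'E'
from h import *
import sys
a=snap('top',sys.argv[1]);p=a['pixels'];hsv=cv2.cvtColor(p,cv2.COLOR_BGR2HSV);H,S,V=[hsv[...,i].astype(int) for i in range(3)]
z=np.load('lane.npz');o,d,n=z['o'],z['d'],z['n'];co=lambda q:np.round(1e3*np.r_[(np.array(q)[:2]-o)@d,(np.array(q)[:2]-o)@n],1)
m=((H>3)&(H<14)&(S>120)&(V>60)).astype(np.uint8);m[:170]=0;m[275:]=0
_,l,st,ce=cv2.connectedComponentsWithStats(m);i=1+st[1:,4].argmax();print('spec',st[i],co(cast(a,ce[i][0],ce[i][1]+.5,.036)))
s=ctrl.observe();R=s['tool_rot'];f=s['contact_force'];print('t',s['time'],'tcp lane mm',co(s['ee_pos']),'z',s['ee_pos'][2],'yaw',np.degrees(np.arctan2(R[1,0],R[0,0])),'F fwd,lat,z',f[:2]@d,f[:2]@n,f[2],'tilt',R[2,:2])
E
python3 chk.py top3
```

```text
time: 7.68
ee_pos: [0.4993, 0.2863, 0.044]
tool_rot: [[0.982, 0.187, -0.0], [0.187, -0.982, -0.002], [-0.001, 0.002, -1.0]]
contact_force: [0.4, -1.3, -1.9]
gripper_width: 0.153
spec [279 217  25  27 533] [-195.9    1.5]
t 7.725 tcp lane mm [-369.     5.5] z 0.04401435413730926 yaw 10.77989776822185 F fwd,lat,z 1.2120551906268084 0.983378827192019 -3.009659573726762 tilt [-0.00065106  0.00203287]
```

```bash
python3 -m jog '{"slide":[[-0.1,1.2,0.05],[0,1.5,0],[0,1.5,0],[0,1.5,0],[0,1.5,0],[0,1.5,0],[0,1.2,0],[0,0,0]],"twist":[[0,0,0],[0,0,0],[0,0,0],[0,0,0],[0,0,0],[0,0,0],[0,0,0],[0,0,0]],"claw":[0,0,0,0,0,0,0,0]}';python3 chk.py top4; python3 -c "
from h import *
p=load('top4')['pixels'];cv2.imwrite('pics/crop4.png',cv2.resize(p[160:280,250:450],None,fx=4,fy=4,interpolation=cv2.INTER_CUBIC))"
```

```text
time: 8.72
ee_pos: [0.5178, 0.1823, 0.044]
tool_rot: [[0.982, 0.187, 0.0], [0.187, -0.982, -0.002], [0.0, 0.002, -1.0]]
contact_force: [-0.5, -0.9, -0.4]
gripper_width: 0.156
spec [326 210  25  28 530] [-91.    0.1]
t 8.775 tcp lane mm [-263.4    4.1] z 0.043957448712371845 yaw 10.808202542893746 F fwd,lat,z 2.018634688298229 0.13870625105219736 -0.37230362994527927 tilt [-6.82597614e-05  1.93967668e-03]
```

View pics/crop4.png

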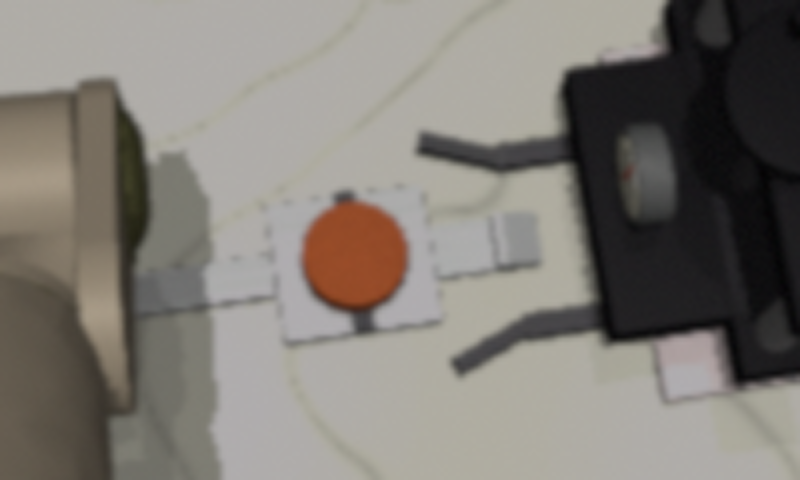

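The crop shows the tongue tip at (538,240) against a lane middle of about 238, and the plate middle at about (355,264) on the same line. The carrier is centred and heading straight in, so I'll enter slowly while watching the forces.

```bash
python3 -m jog '{"slide":[[0,0.8,0],[0,0.8,0],[0,0.8,0],[0,0.8,0],[0,0.8,0],[0,0.6,0],[0,0,0]],"twist":[[0,0,0],[0,0,0],[0,0,0],[0,0,0],[0,0,0],[0,0,0],[0,0,0]],"claw":[0,0,0,0,0,0,0]}';python3 chk.py top5
```

```text
time: 9.65
ee_pos: [0.5268, 0.1351, 0.044]
tool_rot: [[0.982, 0.189, 0.0], [0.189, -0.982, -0.002], [-0.0, 0.002, -1.0]]
contact_force: [0.0, -1.0, -0.4]
gripper_width: 0.15
spec [347 207  26  27 528] [-42.9   0.3]
t 9.7 tcp lane mm [-215.    4.] z 0.04397651404281375 yaw 10.881565428334937 F fwd,lat,z 1.414661376656876 0.2708939863809411 -0.5300533469260993 tilt [-0.0001157   0.00177572]
```

```bash
python3 -m jog '{"slide":[[0,0.5,0],[0,0.5,0],[0,0.5,0],[0,0.5,0],[0,0.5,0],[0,0.5,0]],"twist":[[0,0,0],[0,0,0],[0,0,0],[0,0,0],[0,0,0],[0,0,0]],"claw":[0,0,0,0,0,0]}';python3 chk.py top6
```

```text
time: 10.45
ee_pos: [0.5325, 0.1046, 0.044]
tool_rot: [[0.982, 0.19, -0.0], [0.19, -0.982, -0.001], [-0.0, 0.001, -1.0]]
contact_force: [-0.4, 2.4, -0.8]
gripper_width: 0.154
spec [361 205  25  27 527] [-12.4   0.3]
t 10.5 tcp lane mm [-183.3    3.9] z 0.043991995766102486 yaw 10.913689753814586 F fwd,lat,z 2.688507481030226 0.16635302116449635 -1.428105127275931 tilt [-0.00024195  0.00144358]
```

```bash
python3 -m jog '{"slide":[[0,0.6,0],[0,0.6,0],[0,0.6,0],[0,0.6,0],[0,0.6,0],[0,0.6,0],[0,0.6,0],[0,0.6,0],[0,0.4,0],[0,0,0],[0,0,0]],"twist":[[0,0,0],[0,0,0],[0,0,0],[0,0,0],[0,0,0],[0,0,0],[0,0,0],[0,0,0],[0,0,0],[0,0,0],[0,0,0]],"claw":[0,0,0,0,0,0,0,0,0,0,0]}';python3 chk.py top7
```

```text
time: 11.88
ee_pos: [0.5432, 0.0489, 0.044]
tool_rot: [[0.982, 0.189, -0.0], [0.189, -0.982, -0.002], [-0.0, 0.002, -1.0]]
contact_force: [0.7, 2.3, -0.4]
gripper_width: 0.153
spec [386 203  12  25 204] [29.  -0.7]
t 11.925 tcp lane mm [-127.2    3.8] z 0.043994767361483 yaw 10.900574609663352 F fwd,lat,z 0.4622182657654114 -0.4731882030996791 -2.134127753250269 tilt [-0.00033042  0.00184226]
```

```bash
cat > st.py <<'E'
from h import *
z=np.load('lane.npz');o,d,n=z['o'],z['d'],z['n']
s=ctrl.observe();f=s['contact_force'];q=s['ee_pos'][:2]-o;print('t',s['time'],'x %.1f y %.1f z %.1f | resist %.1f lat %.1f fz %.1f'%(1e3*q@d,1e3*q@n,1e3*s['ee_pos'][2],-f[:2]@d,f[:2]@n,f[2]))
E
for i in 1; do python3 -m jog '{"slide":[[0,0.3,0],[0,0.3,0],[0,0.3,0]],"twist":[[0,0,0],[0,0,0],[0,0,0]],"claw":[0,0,0]}' >/dev/null; python3 st.py; done; python3 -m jog '{"slide":[[0,0.3,0],[0,0.3,0],[0,0.3,0]],"twist":[[0,0,0],[0,0,0],[0,0,0]],"claw":[0,0,0]}' >/dev/null; python3 st.py
```

```text
t 12.3 x -118.3 y 3.7 z 44.0 | resist 1.1 lat -0.9 fz -1.0
t 12.675 x -108.8 y 3.7 z 44.0 | resist 6.2 lat 0.3 fz 1.1
```

```bash
python3 -m jog '{"slide":[[0,0.2,0]],"twist":[[0,0,0]],"claw":[0]}' >/dev/null; python3 st.py
python3 -m jog '{"slide":[[0,0.2,0]],"twist":[[0,0,0]],"claw":[0]}' >/dev/null; python3 st.py
python3 -m jog '{"slide":[[0,0.2,0]],"twist":[[0,0,0]],"claw":[0]}' >/dev/null; python3 st.py
python3 -m jog '{"slide":[[0,0.2,0]],"twist":[[0,0,0]],"claw":[0]}' >/dev/null; python3 st.py
```

```text
t 12.8 x -107.0 y 3.7 z 44.1 | resist 5.8 lat 0.2 fz 0.5
t 12.925 x -105.5 y 3.7 z 44.2 | resist 6.1 lat -0.9 fz 1.0
t 13.05 x -103.9 y 3.7 z 44.3 | resist 6.1 lat 0.7 fz 1.3
t 13.175 x -102.4 y 3.7 z 44.4 | resist 6.7 lat 0.4 fz 2.5
```

```bash
python3 -m jog '{"slide":[[0,0.2,0.03],[0,0.2,0.03]],"twist":[[0,0,0],[0,0,0]],"claw":[0,0]}' >/dev/null; python3 st.py
python3 -m jog '{"slide":[[0,0.2,0.03]],"twist":[[0,0,0]],"claw":[0]}' >/dev/null; python3 st.py
python3 -m jog '{"slide":[[0,0.2,0.03]],"twist":[[0,0,0]],"claw":[0]}' >/dev/null; python3 st.py
python3 -m jog '{"slide":[[0,0.2,0.03]],"twist":[[0,0,0]],"claw":[0]}' >/dev/null; python3 st.py
python3 -m jog '{"slide":[[0,0.2,0.03]],"twist":[[0,0,0]],"claw":[0]}' >/dev/null; python3 st.py
```

```text
t 13.425 x -99.6 y 3.8 z 44.3 | resist 7.7 lat -0.8 fz 3.3
t 13.55 x -98.2 y 3.9 z 44.2 | resist 7.8 lat -0.1 fz 4.0
t 13.675 x -96.9 y 4.0 z 44.3 | resist 8.1 lat 0.2 fz 4.0
t 13.8 x -95.6 y 4.0 z 44.3 | resist 9.5 lat -0.0 fz 4.8
t 13.925 x -94.3 y 4.1 z 44.5 | resist 9.3 lat -0.4 fz 3.9
```

```bash
python3 -m jog '{"slide":[[0,0.2,0.04],[0,0.2,0.04]],"twist":[[0,0,0],[0,0,0]],"claw":[0,0]}' >/dev/null; python3 st.py
python3 -m jog '{"slide":[[0,0.2,0.04]],"twist":[[0,0,0]],"claw":[0]}' >/dev/null; python3 st.py
python3 -m jog '{"slide":[[0,0.2,0.04]],"twist":[[0,0,0]],"claw":[0]}' >/dev/null; python3 st.py
python3 -m jog '{"slide":[[0,0.2,0.04]],"twist":[[0,0,0]],"claw":[0]}' >/dev/null; python3 st.py
python3 -m jog '{"slide":[[0,0.2,0.04]],"twist":[[0,0,0]],"claw":[0]}' >/dev/null; python3 st.py
```

```text
t 14.175 x -92.3 y 4.1 z 44.3 | resist 10.1 lat -1.3 fz 3.5
t 14.3 x -91.2 y 4.0 z 44.2 | resist 9.1 lat -1.2 fz 4.0
t 14.425 x -89.9 y 4.1 z 44.2 | resist 7.8 lat -0.7 fz 4.8
t 14.55 x -88.4 y 4.2 z 44.2 | resist 7.4 lat -0.5 fz 6.7
t 14.675 x -87.0 y 4.3 z 44.3 | resist 7.7 lat -1.2 fz 5.0
```

```bash
python3 -m jog '{"slide":[[0,0.2,0.03]],"twist":[[0,0,0]],"claw":[0]}' >/dev/null; python3 st.py
python3 -m jog '{"slide":[[0,0.2,0.03]],"twist":[[0,0,0]],"claw":[0]}' >/dev/null; python3 st.py
python3 -m jog '{"slide":[[0,0.2,0.03]],"twist":[[0,0,0]],"claw":[0]}' >/dev/null; python3 st.py
python3 -m jog '{"slide":[[0,0.2,0.03]],"twist":[[0,0,0]],"claw":[0]}' >/dev/null; python3 st.py
python3 -m jog '{"slide":[[0,0.2,0.03]],"twist":[[0,0,0]],"claw":[0]}' >/dev/null; python3 st.py
```

```text
t 14.8 x -85.6 y 4.3 z 44.4 | resist 8.8 lat -0.6 fz 4.7
t 14.925 x -84.4 y 4.3 z 44.4 | resist 8.8 lat -0.7 fz 2.9
t 15.05 x -83.4 y 4.2 z 44.3 | resist 9.7 lat -1.4 fz 3.8
t 15.175 x -82.5 y 4.2 z 44.3 | resist 11.8 lat -0.2 fz 5.2
t 15.3 x -81.7 y 4.1 z 44.3 | resist 12.1 lat -1.5 fz 5.0
```

```bash
python3 -m jog '{"slide":[[0,0.2,0.03]],"twist":[[0,0,0]],"claw":[0]}' >/dev/null; python3 st.py
python3 -m jog '{"slide":[[0,0.22,0.03]],"twist":[[0,0,0]],"claw":[0]}' >/dev/null; python3 st.py
python3 -m jog '{"slide":[[0,0.22,0.03]],"twist":[[0,0,0]],"claw":[0]}' >/dev/null; python3 st.py
python3 -m jog '{"slide":[[0,0.22,0.03]],"twist":[[0,0,0]],"claw":[0]}' >/dev/null; python3 st.py
```

```text
t 15.425 x -80.9 y 4.1 z 44.3 | resist 10.0 lat -0.3 fz 4.9
t 15.55 x -79.9 y 4.0 z 44.3 | resist 12.2 lat 0.2 fz 4.7
t 15.675 x -78.8 y 4.0 z 44.2 | resist 7.8 lat -0.9 fz 3.9
t 15.8 x -78.2 y 3.9 z 44.2 | resist 16.1 lat -0.9 fz 6.2
```

```bash
python3 -m jog '{"slide":[[0,0.25,0.02]],"twist":[[0,0,0]],"claw":[0]}' >/dev/null; python3 st.py
python3 -m jog '{"slide":[[0,0.25,0.02]],"twist":[[0,0,0]],"claw":[0]}' >/dev/null; python3 st.py
python3 -m jog '{"slide":[[0,0,0]],"twist":[[0,0,0]],"claw":[0]}' >/dev/null; python3 st.py
python3 -m jog '{"slide":[[0,0,0],[0,0,0]],"twist":[[0,0,0],[0,0,0]],"claw":[0,0]}' >/dev/null; python3 st.py
```

```text
t 15.925 x -77.6 y 3.7 z 44.1 | resist 16.2 lat -1.4 fz 5.6
t 16.05 x -77.3 y 3.5 z 44.1 | resist 18.1 lat -1.3 fz 6.4
t 16.175 x -78.1 y 3.6 z 44.4 | resist 6.2 lat 0.2 fz 3.2
t 16.425 x -78.6 y 3.7 z 44.8 | resist 3.2 lat -0.2 fz 0.4
```

```bash
python3 -m jog '{"slide":[[0,-0.15,0.02]],"twist":[[0,0,0]],"claw":[0]}' >/dev/null; python3 st.py
python3 -m jog '{"slide":[[0,-0.15,0.02]],"twist":[[0,0,0]],"claw":[0]}' >/dev/null; python3 st.py
python3 -m jog '{"slide":[[0,0,0]],"twist":[[0,0,0]],"claw":[0]}' >/dev/null; python3 st.py
```

```text
t 16.55 x -79.0 y 3.9 z 44.8 | resist -10.3 lat -1.4 fz -1.3
t 16.675 x -78.9 y 4.0 z 44.7 | resist -8.8 lat -0.3 fz -1.3
t 16.8 x -78.6 y 3.9 z 44.5 | resist 3.3 lat -0.4 fz -0.2
```

The pull test is met with about 10 N and only 0.4 mm of movement, so the catch holds. Now I'll release and withdraw.

```bash
python3 -m jog '{"slide":[[0,0,0.03],[0,0,0],[0,0,0],[0,0,0],[0,0,-2],[0,0,-3],[0,-1,-4],[0,-3,-4],[0,-4,-2],[0,-4,0],[0,-4,0],[0,0,0]],"twist":[[0,0,0],[0,0,0],[0,0,0],[0,0,0],[0,0,0],[0,0,0],[0,0,0],[0,0,0],[0,0,0],[0,0,0],[0,0,0],[0,0,0]],"claw":[0,50,50,50,50,50,50,50,50,50,50,50]}'; python3 st.py
python3 - <<'E'
from h import *
p=snap('side','side1')['pixels'];q=snap('wrist','w2');a=cv2.resize(p[90:290,200:420],None,fx=1.9,fy=1.9,interpolation=cv2.INTER_CUBIC);b=cv2.resize(q['pixels'],(480,360));c=np.zeros((380,420+370,3),np.uint8);c[:380,:418]=a;b=cv2.resize(q['pixels'],(370,278));c[:278,420:]=b;cv2.imwrite('pics/fin.png',c)
E
```

```text
time: 18.3
ee_pos: [0.5228, 0.1577, 0.2052]
tool_rot: [[0.982, 0.189, -0.006], [0.189, -0.981, 0.033], [-0.0, -0.034, -0.999]]
contact_force: [0.5, 0.5, -0.6]
gripper_width: 0.499
t 18.3 x -237.8 y 4.3 z 205.2 | resist 0.4 lat 0.6 fz -0.6
```

View pics/fin.png

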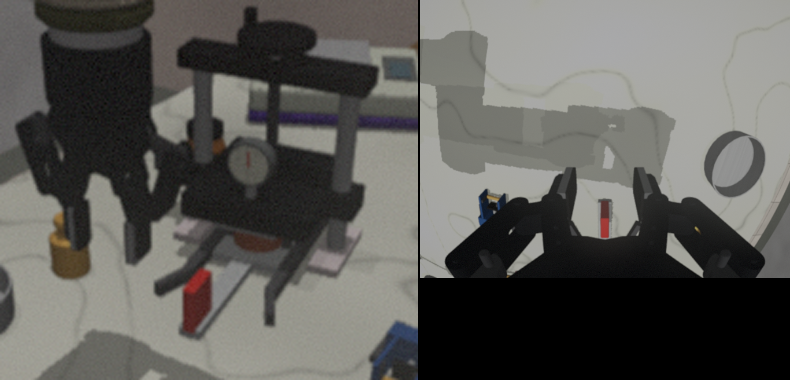

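The picture shows the carrier lying in the lane, specimen under the head, released, with the gripper clear. One numeric check of the grip against its caught position, then I'll hand in.

Run:
```python
from h import *
z=np.load('lane.npz');o,d,n=z['o'],z['d'],z['n']
a=load('w2');hsv=cv2.cvtColor(a['pixels'],cv2.COLOR_BGR2HSV);m=((hsv[...,0]<5)|(hsv[...,0]>174))&(hsv[...,1]>130)&(hsv[...,2]>135)
m[:320]=0;ys,xs=np.where(m);print(xs.min(),xs.max(),ys.min(),ys.max())
q=[castw(a,np.median(xs[abs(ys-r)<2]),r,.06) for r in(ys.min(),ys.max())];
for p in q:print(((p-o)@d*1e3).round(1),((p-o)@n*1e3).round(1))
print(ctrl.finish_job())
```

```text
313 326 377 409
-99.1 4.6
-58.5 4.5
the job is handed in; nothing more can be done
None
```

I gripped the carrier by its red grip and slid it down the lane under the head. I pushed it over the catch in roughly 2 mm steps until it clicked in, let go, backed the gripper off and handed the job in at about 18 s. No verdict was reported.

**Push:** The ramp raised the resistance to about 10 N. It eased on the ridge and rose again on the pad. It then dropped from 12 to 8 N at the click and peaked at 18 N, with the pad pressed in by an estimated 8–9 mm.

**Catch test:** A pull back of about 10 N moved the carrier only 0.4 mm, so the catch is holding.

**After release:** The side and wrist pictures showed the carrier lying in the lane with the gripper clear. The grip was centred at x = -79 mm, where I had left it. It was parallel to the lane within 0.1 mm over the grip's length.

**Disagreement:** The arm and wrist readings put the carrier about 4 mm to one side of the lane middle, while the top camera put it within 1 mm. I took this as a calibration offset between the two, because the rails leave only 2.5 mm of play on each side.

**Not measured:** The pad's final depth is inferred from force and travel. I did not measure the other objects at the end; no unexpected contact force showed up.

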